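# Hang the green cuvette basket on the drip stand

### The arm

A 7-joint arm with a two-finger parallel gripper is mounted at the origin on the work surface. World frame = base frame: x ahead of the robot, y to its left, z up, the work surface at z = 0. Lengths are in mm, angles in rad, forces in N, time in s.
With the tool pointing down it reaches from about 400 to 875 mm from the base axis. Payload 4.4 kg.
Tool frame: the origin (TCP) lies midway between the tips of the shut fingers; the grasp point (between the pads) lies 19 mm behind it; z points along the fingers, y is the line along which they close (so a half turn about z gives the same grasp; the last joint's range is limited). The gripper opens to 85 mm and grips with 20 to 120 N. Pads are 22 mm wide; open, the fingers measure 114 mm over their backs; the gripper's body (76 mm by 85 mm) begins 54 mm behind the grasp point. The pads swing forward as they close: fully open they stand 13 mm farther back than shut.
Start: joints at [-1.378, 0.628, 0.038, 1.517, -0.027, 0.996, -0.02], TCP at [166.323, 628.375, 207.613] pointing down, gripper open.
Joint ranges: [-3.06, 3.06], [-0.37, 2.12], [-1.25, 1.32], [0.18, 2.47], [-1.1, 4.24], [0.23, 1.98], [-2.94, 2.94]. Speed limits (rad/s): [2.57, 2.57, 3.14, 3.14, 3.14, 3.14, 3.14].

### API

Orientations are given as [roll, pitch, yaw] about the fixed x, y, z axes, in that order (R = Rz(yaw) Ry(pitch) Rx(roll)).
In Python, from cell import telemetry, eyes, ctrl, finder gives the robot as it stands.
- The arm moves only by the tool move_arm, never from a script. Its argument "steps" is a list of rows, each a list of 7 numbers: the turn, a rotation vector about the world's x, y, z in degrees, then the shift along the world's x, y, z in m, then the finger opening in m, from 0 to 0.0854. A call has 1 to 5 rows; each row shifts and turns the commanded pose from where the row before left it; what a row does not reach is not made up. A row lasts 1/10 s, in which the tool goes at most 50 mm and 8.59 degrees, less where a joint would pass 70% of its speed; a pose out of reach is approached as far as the arm can. A call with a gripper value outside its range is refused whole. The fingers move at their own pace and stop on an object; the grip force is fixed at half the most. Time passes only in rows, so rows that do not move let the fingers close. It gives the time, the measured TCP pose, the force, the opening and the grip force at its end, in the units of the state.
- telemetry.read_state(): the state, without advancing time (a new reading comes with each control period).
- eyes.get_image(name): name is "scene" or "top" or "wrist"; returns (picture, depth): 384x512x3 uint8, blue, green, red; 384x512 float32, mm along the optical axis (not along the pixel's ray), 0 where there is no reading.
- eyes.calibration(name): a dict with "fx", "fy", "cx", "cy" (pixels), "position" and "attitude" of the camera in the world. Camera axes: x right, y down, z forward; pixel columns grow to the right and rows downward; lengths in mm; the calibration is good to about 2 mm. The wrist camera is an equidistant fisheye: a pixel r from the principal point sees the ray r / f radians off the axis. A picture is of the moment at which its call begins: read the wrist's pose just before it. calibration takes no time and is no camera call; for the wrist camera it gives the pose at the moment of the call.
- ctrl.finish_job(): hands the job in; it is judged then, once.
Trained networks look in the newest picture that a camera, given by its name, has taken for a name from the list of things; names that differ only in an ending like _2 or _b are one class to them, and where a whole thing is asked for, a point or a joint stands for the part that bears it (a point fixed in the world has none). Each returns a list of dicts, best first, with "confidence" (0 to 1); they miss things now and then, are a little off and sometimes report something else, mostly with a low value. They report only what shows in the picture. A call takes as long as a camera call. They do not tell look-alikes from the thing itself.
- finder.boxes_of(camera, name): "location" ([x, y, z] in mm, in the coordinates of the camera as it stood for that picture, good to about 4 mm: the middle of the surface that is visible of it).
- finder.cut_out(camera, name): "mask" (384x512 bool, what is visible of it).
- finder.pinpoint(camera, name): "location" ([x, y, z] in mm, in the coordinates of the camera as it stood for that picture, good to about 4 mm: a listed point, or the origin of a listed thing).
The state is a dict: "clock": time; "qpos": joint angles; "qd": joint speeds; "tau": joint torques, N m; "eef_pos": TCP position; "tool_rot": TCP orientation; "force": force on the tool from outside, world axes, zero at the start; "torque": the same for the moment, N m; "width": finger opening in mm; "gripper_force": force on a finger pad.
Only numpy, scipy, OpenCV 4.12 (cv2) and the standard library are available. Lean on these libraries where they do the work, as an engineer would, in place of code of your own. Each camera call takes 0.05 s, during which the arm holds its last target. There are 200 camera calls.

### The job

Hang the cuvette basket with the green grip by its wire handle on the hook of the drip stand, so that it hangs freely and still over the stand's tray. Keep it upright on the way so that no cuvette can spill, and leave the basket with the blue grip standing where it is.

Things in the scene. Friction and masses are not known exactly. Their poses are not given: they have to be found in the camera images.
- basket_green: Loose white cuvette basket, 0.18-0.35 kg, green grip. Origin: centre of underside, z up. Open box 80 (x) by 100 (y) by 50 mm high, cuvettes fixed inside. Rigid arched handle of 8 mm steel wire in its y-z plane, from the box ends at y = -47 and +47 mm up to a middle peak. On the peak, on a thin neck, the grip: 24 x 24 mm, faces square to x and y, z = 150 to 190 mm (the very top). Front and back alike.
- green_loop (a point): Underside of the handle wire at its peak, which is to rest on the hook: 132 mm above the green basket's origin, same axes. The wire drops 8 mm at y = -30 and +30 mm, then 23 mm more to y = -47 and +47 mm, then runs straight down. The window under the wire, open along x, is 86 mm wide and 82 mm high (z = 50 to 132 mm).
- basket_blue: The same basket with a blue grip, a bystander on the other side of the stand. Origin: centre of its underside.
- stand: Fixed drip stand: white tray 190 x 130 x 16 mm, thin steel post, one steel hook with orange ball tip. Origin on the table below the hook, z up. Post 12 mm thick, 207 mm high, at x = +100 mm. From it a level round rod, 10 mm thick, upper side 200 mm above the table, runs along -x, roughly towards the robot, to x = -20 mm, then bends up to the tip at x = -35 mm, top 217 mm above the table.
- hook_seat (a point): Where the handle is to rest: upper side of the level rod, 200 mm above the table, at x = +10 mm of the stand, same axes (x from tip to post). With its window facing along x, the handle passes over the tip and comes down on the rod between tip and post; the box needs 40 mm before the post.
Not all that is in view belongs to the job. Leave any red look-alike of the stand alone.

How it is judged (in metres and radians):
At the end, for the whole second after the job is handed in: Green basket hangs on the hook: handle peak within 30 mm sideways of the rod, -35 to +55 mm along it and -10 to +15 mm in height from the seat, bearing over 0.8 N; underside over 45 mm up, lean under 0.4 rad, still (0.06 m/s, 0.6 rad/s); blue basket within 20 mm of its start (x of green_loop in the frame of hook_seat between -0.035 and 0.055 m and y of green_loop in the frame of hook_seat between -0.03 and 0.03 m and z of green_loop in the frame of hook_seat between -0.01 and 0.015 m and contact force between basket_green and stand above 0.8 N and angle between basket_green's own z axis and vertical below 0.4 rad and height (world z) of basket_green above 0.045 m and linear speed of basket_green below 0.06 m/s and angular speed of basket_green below 0.6 rad/s and distance of basket_blue from where it was at the start of the episode below 0.02 m); the robot touches nothing.
It fails at once if the green basket is tipped more than about 45 degrees (angle between basket_green's own z axis and vertical above 0.8 rad).
It fails at once if the blue basket is pushed more than 20 mm or lifted (distance of basket_blue from where it was at the start of the episode above 0.02 m).
It also fails if it takes over 54 s, if anything falls off the work surface, if the arm or the gripper's body presses on something with over 40 N, if the wrist force passes 120 N, or if a joint passes its speed limit or range.

## Working session

There is one attempt and no reset: what is moved stays moved. The work goes in short steps, Python scripts to look and compute and a tool call to move; the robot and the scene stay as the last step left them, time stands still between calls to the robot, and variables do not carry over. Pictures are saved under pics/ and viewed, at most 10 in all, crops included, and the job is handed in when it is done.

Besides the shell and the picture viewer there is one more tool, called after ">>>" by a JSON object that holds its "fn" and its "kwargs". move_arm: Moves the arm, as the interface text tells. Its arguments: {"type":"object","properties":{"steps":{"type":"array"}},"required":["steps"]}

```bash
mkdir -p pics; ls
cat > h.py <<'E'
import numpy as np, cv2
from scipy.spatial.transform import Rotation as R
from cell import telemetry, eyes, ctrl, finder
def rot(a):
    a=np.array(a,float)
    return a if a.shape==(3,3) else (R.from_euler('xyz',a).as_matrix() if a.size==3 else R.from_quat(a).as_matrix())
def w(c,p): return rot(c['attitude'])@np.array(p,float)+np.array(c['position'],float)
def find(cam,name,f='pinpoint',n=4):
    c=eyes.calibration(cam)
    for d in getattr(finder,f)(cam,name)[:n]:
        p=np.array(d['location'],float)
        print(cam,name,f,round(d['confidence'],2),w(c,p).round(1),'px',(c['fx']*p[0]/p[2]+c['cx']).round(),(c['fy']*p[1]/p[2]+c['cy']).round())
E
python3 - <<'E'
from h import *
s=telemetry.read_state(); print(s)
ims=[]
for cam in ('scene','top'):
    im,d=eyes.get_image(cam); ims.append(im); print(eyes.calibration(cam))
    np.savez(f'{cam}0.npz',im=im,d=d)
    for n in ('basket_green','green_loop','basket_blue','stand','hook_seat'): find(cam,n)
cv2.imwrite('pics/scene.png',ims[0]);cv2.imwrite('pics/top.png',ims[1])
E
```

```text
pics
{'clock': 0.0, 'qpos': array([-1.37779839,  0.62936487,  0.03843486,  1.51840659, -0.02696536,
        0.99626314, -0.02001542]), 'qd': array([ 0.00124501,  0.00218497, -0.00015   ,  0.00164323, -0.00103117,
        0.00064854, -0.00138536]), 'tau': array([ 1.25624388e-04, -5.63406515e+01,  1.22675512e+00, -1.93448603e+01,
        1.11978891e-02,  1.04653125e-02, -1.80522221e-05]), 'eef_pos': array([166.15254458, 627.69989691, 206.66451666]), 'tool_rot': array([-3.13966926e+00,  5.19157709e-05,  2.88280306e+00]), 'force': array([-0.05972941,  0.34081938,  0.29157394]), 'torque': array([ 0.01951517,  0.03313867, -0.0340187 ]), 'gripper_force': 0.0, 'width': 85.55835308574416}
{'fx': 376.1392639522933, 'fy': 376.1392639522933, 'cx': 257.8381716509813, 'cy': 190.2596947062825, 'position': array([1127.8854642 ,  -84.083402  ,  575.10994519]), 'attitude': array([-2.14895245, -0.0183028 ,  1.47052022])}
scene basket_green pinpoint 0.9 [ 481.5 -236.5    0.7] px 156.0 251.0
scene green_loop pinpoint 0.66 [ 482.3 -235.5  137. ] px 148.0 201.0
scene green_loop pinpoint 0.48 [598.4  29.7  
[... 480 characters left out ...]
67, 'cy': 188.99441558439517, 'position': array([ 252.35025761,   -6.58420827, 1240.01853843]), 'attitude': array([-2.96551298,  0.02058445, -1.56456696])}
top basket_green pinpoint 0.55 [ 4.841e+02 -2.392e+02 -4.000e-01] px 344.0 185.0
top green_loop pinpoint 0.91 [ 482.3 -236.4  132.8] px 352.0 177.0
top green_loop pinpoint 0.55 [591.8  31.6   4. ] px 250.0 149.0
top basket_blue pinpoint 0.77 [496.1 313.9   4.3] px 152.0 181.0
top stand pinpoint 0.67 [5.893e+02 3.000e+01 3.000e-01] px 250.0 150.0
top stand pinpoint 0.57 [2.723e+02 1.992e+02 1.000e-01] px 189.0 259.0
top hook_seat pinpoint 0.68 [289.2 198.6 199.7] px 176.0 250.0
top hook_seat pinpoint 0.64 [602.   28.7 202.4] px 249.0 123.0
```

View pics/scene.png

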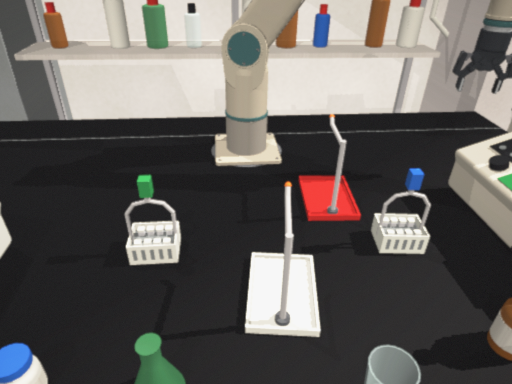

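View pics/top.png

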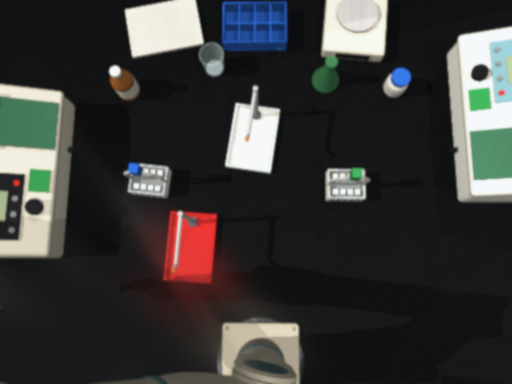

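The scene picture shows the green-grip basket at (154,240), grip (146,186), and the blue-grip basket at (400,232). The white-tray stand with its orange tip is at (283,290), tip (288,185). The red look-alike stand is at (330,195).

- **Stand candidates:** white tray at scene (283,290), top (253,137); red tray at scene (330,195), top (190,247). The white one fits the description ("white tray").
- **Basket candidates:** green grip at (154,240), blue grip at (400,232). The green one is the target.

Next I'll measure the yaws and confirm the choice in a crop.

```bash
cat >> h.py <<'E'
def cloud(c,d):
    v,u=np.mgrid[:384,:512]
    P=np.stack([(u-c['cx'])/c['fx']*d,(v-c['cy'])/c['fy']*d,d],-1)
    return P@rot(c['attitude']).T+np.array(c['position'])
def rect(W): return cv2.minAreaRect(W[:,:2].astype(np.float32))
E
python3 - <<'E'
from h import *
for cam in ('top','scene'):
    z=np.load(cam+'0.npz'); im,d=z['im'],z['d']; c=eyes.calibration(cam); W=cloud(c,d)
    hsv=cv2.cvtColor(im,cv2.COLOR_BGR2HSV); ok=d>0
    def near(x,y,r): return ok&(np.hypot(W[...,0]-x,W[...,1]-y)<r)
    g=near(482,-236,60)&(hsv[...,1]>100)&(abs(hsv[...,0].astype(int)-60)<15)&(W[...,2]>120)
    print(cam,'grip n',g.sum(),W[g].min(0).round(),W[g].max(0).round(),np.median(W[g],0).round(1))
    b=near(482,-236,85)&(W[...,2]>35)&(W[...,2]<58)&(hsv[...,1]<80); print('box',b.sum(),rect(W[b]))
    h=near(482,-236,70)&(W[...,2]>70)&(W[...,2]<145)
    q=W[h]; m=q.mean(0); e=np.linalg.svd((q-m)[:,:2],full_matrices=False)[2][0]; print('handle',h.sum(),m.round(1),e.round(3),np.degrees(np.arctan2(e[1],e[0])))
    t=near(592,30,170)&(W[...,2]>4)&(W[...,2]<24)&(hsv[...,1]<60)&(hsv[...,2]>120); print('tray',t.sum(),rect(W[t]))
    r=near(592,30,170)&(W[...,2]>185)&(W[...,2]<225); q=W[r];m=q.mean(0);e=np.linalg.svd((q-m)[:,:2],full_matrices=False)[2][0]
    pr=(q-m)[:,:2]@e; print('rod',r.sum(),m.round(1),e.round(3),np.degrees(np.arctan2(e[1],e[0])),(m[:2]+pr.min()*e).round(),(m[:2]+pr.max()*e).round())
    o=near(592,30,170)&(hsv[...,1]>120)&(hsv[...,0]<20)&(W[...,2]>150); print('tip',o.sum(),W[o].mean(0) if o.any() else '')
im=np.load('scene0.npz')['im'][160:350,110:440]
cv2.imwrite('pics/crop1.png',cv2.resize(im,None,fx=2.4,fy=2.4,interpolation=cv2.INTER_CUBIC))
E
```

```text
top grip n 114 [ 469. -247.  162.] [ 493. -224.  197.] [ 479.4 -233.9  189.6]
box 445 ((481.043701171875, -235.34921264648438), (81.58588409423828, 100.22427368164062), 0.2423933744430542)
handle 101 [ 480.5 -228.7  117.8] [-0.007 -1.   ] -90.38093957875272
tray 2593 ((626.2955322265625, 23.926376342773438), (132.96710205078125, 197.7981719970703), 81.34020233154297)
rod 228 [630.1  23.2 201.8] [-0.989  0.149] 171.43310136063533 [698.  13.] [556.  34.]
tip 6 [560.12850622  33.498491   216.71233942]
scene grip n 311 [ 468. -249.  152.] [ 496. -224.  192.] [ 492.2 -235.2  177.3]
box 1070 ((482.51214599609375, -236.81700134277344), (83.54715728759766, 101.43479919433594), 0.15116825699806213)
handle 334 [ 484.3 -236.4  114.3] [0. 1.] 89.98736867283114
tray 4876 ((625.1982421875, 23.432018280029297), (130.02378845214844, 193.81646728515625), 81.47987365722656)
rod 407 [639.2  21.1 201.1] [ 0.989 -0.147] -8.425934201504585 [557.  33.] [701.  12.]
tip 25 [562.38512293  32.17268735 214.69140451]
```

View pics/crop1.png

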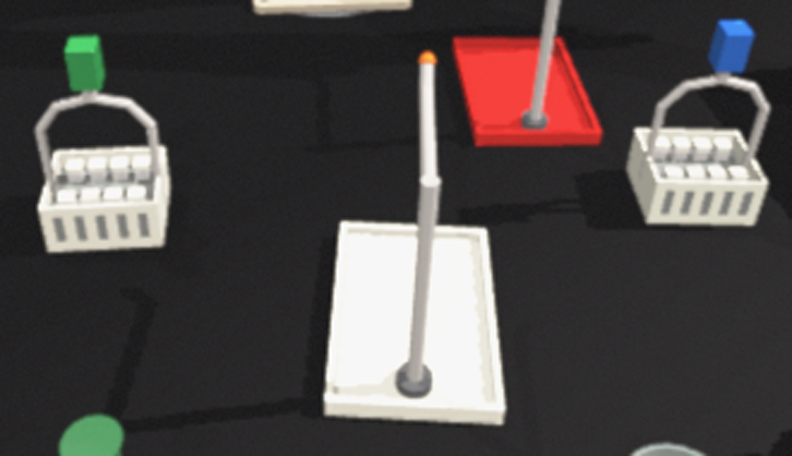

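The crop confirms it: the green grip is at crop (85,62), and the white tray carries a thin post and orange tip at (428,58). The red-tray one is the look-alike.

Measured: basket at (482,-236), yaw 0; rod direction (0.989,-0.148), about -8.5°; tip at (561,33), so the seat is about (605,26,200). Now I'll lift and travel.

>>> {"fn": "move_arm", "kwargs": {"steps": [[0,0,0,0,0,0.045,0.085],[0,0,0,0,0,0.045,0.085],[0,0,0,0.0264,-0.0378,0,0.085],[0,0,0,0.0264,-0.0378,0,0.085],[0,0,0,0.0264,-0.0378,0,0.085]]}}

```text
clock: 1.1
eef_pos: [246.3, 513.8, 298.0]
tool_rot: [3.141, 0.0, 2.884]
force: [1.2, -0.3, -0.4]
width: 84.6
gripper_force: 0.0
```

>>> {"fn": "move_arm", "kwargs": {"steps": [[0,0,3,0.0264,-0.0378,0,0.085],[0,0,3,0.0264,-0.0378,0,0.085],[0,0,3,0.0264,-0.0378,0,0.085],[0,0,3,0.0264,-0.0378,0,0.085],[0,0,2.8,0.0264,-0.0378,0,0.085]]}}

```text
clock: 1.6
eef_pos: [378.4, 324.4, 297.9]
tool_rot: [3.141, 0.001, -3.14]
force: [0.8, -0.8, 0.2]
width: 84.8
gripper_force: 0.0
```

>>> {"fn": "move_arm", "kwargs": {"steps": [[0,0,0,0.0086,-0.0467,0,0.085],[0,0,0,0.0086,-0.0467,0,0.085],[0,0,0,0.0086,-0.0467,0,0.085],[0,0,0,0.0086,-0.0467,0,0.085],[0,0,0,0.0086,-0.0467,0,0.085]]}}

```text
clock: 2.1
eef_pos: [420.7, 90.6, 298.0]
tool_rot: [3.141, 0.001, 3.141]
force: [1.3, 0.2, -0.8]
width: 85.4
gripper_force: 0.0
```

>>> {"fn": "move_arm", "kwargs": {"steps": [[0,0,0,0.0086,-0.0467,0,0.085],[0,0,0,0.0086,-0.0467,0,0.085],[0,0,0,0.0086,-0.0467,0,0.085],[0,0,0,0.0086,-0.0467,0,0.085],[0,0,0,0.0086,-0.0467,0,0.085]]}}

```text
clock: 2.6
eef_pos: [463.7, -142.9, 298.0]
tool_rot: [3.142, 0.001, 3.141]
force: [1.1, 0.4, 0.0]
width: 85.0
gripper_force: 0.0
```

>>> {"fn": "move_arm", "kwargs": {"steps": [[0,0,0,0.0086,-0.0467,0,0.085],[0,0,0,0.0086,-0.0467,0,0.085],[0,0,0,0,0,-0.02,0.085],[0,0,0,0,0,0,0.085],[0,0,0,0,0,0,0.085]]}}

```text
clock: 3.1
eef_pos: [480.6, -233.3, 277.5]
tool_rot: [3.14, -0.001, -3.141]
force: [0.7, -0.0, 0.9]
width: 85.1
gripper_force: 0.0
```

Run:
```python
from h import *
s=telemetry.read_state(); print(s['eef_pos'].round(1),s['tool_rot'].round(3),s['qpos'].round(2))
im,d=eyes.get_image('wrist'); c=eyes.calibration('wrist'); print(c)
for n in ('green_loop','basket_green'): find('wrist',n)
find('wrist','basket_green','boxes_of')
v,u=np.mgrid[:384,:512]; x=(u-c['cx'])/c['fx'];y=(v-c['cy'])/c['fy'];r=np.hypot(x,y)+1e-9
k=np.tan(r)/r; P=np.stack([x*k*d,y*k*d,d],-1); W=P@rot(c['attitude']).T+np.array(c['position'])
hsv=cv2.cvtColor(im,cv2.COLOR_BGR2HSV)
g=(d>0)&(hsv[...,1]>100)&(abs(hsv[...,0].astype(int)-60)<15)&(W[...,2]>180)&(W[...,2]<200)
print(g.sum(),rect(W[g]),W[g].mean(0))
cv2.imwrite('pics/wrist1.png',im)
```

```text
[ 480.6 -233.3  277.5] [ 3.140e+00 -1.000e-03 -3.141e+00] [ 0.17  0.4   0.33  1.75 -0.15  1.02  2.13]
{'fx': 297.3186396354542, 'fy': 297.3186396354542, 'cx': 252.95865976765754, 'cy': 195.1439116010085, 'position': array([ 403.1665452 , -230.70832414,  444.89924947]), 'attitude': array([ 2.83159171e+00, -1.50645201e-03,  1.57217771e+00])}
wrist green_loop pinpoint 0.75 [ 481.4 -235.   129.9] px 248.0 175.0
wrist basket_green pinpoint 0.64 [ 474.8 -234.4    3.6] px 250.0 150.0
wrist basket_green boxes_of 0.87 [ 474.2 -232.5   44.6] px 251.0 154.0
732 ((481.4486999511719, -233.801025390625), (23.709754943847656, 24.389780044555664), 89.7989730834961) [ 480.35121946 -233.56826313  190.52276878]
```

View pics/wrist1.png

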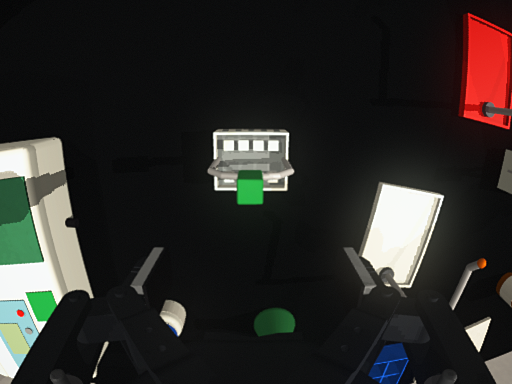

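The wrist picture shows the green grip at (250,187), square to the fingers. It measures (481.5,-234.5), top at 190 mm as it should be. I'll descend and grip.

>>> {"fn": "move_arm", "kwargs": {"steps": [[0,0,0,0.001,-0.001,-0.04,0.085],[0,0,0,0,0,-0.04,0.085],[0,0,0,0,0,-0.03,0.085],[0,0,0,0,0,-0.0135,0.085],[0,0,0,0,0,0,0.085]]}}

```text
clock: 3.8
eef_pos: [480.8, -234.1, 152.7]
tool_rot: [3.14, -0.003, -3.141]
force: [-0.2, 0.3, -0.4]
width: 85.0
gripper_force: 0.0
```

>>> {"fn": "move_arm", "kwargs": {"steps": [[0,0,0,0,0,0,0.01],[0,0,0,0,0,0,0.01],[0,0,0,0,0,0,0.01],[0,0,0,0,0,0,0.01],[0,0,0,0,0,0,0.01]]}}

```text
clock: 4.3
eef_pos: [482.4, -236.2, 155.1]
tool_rot: [-3.14, 0.002, 3.141]
force: [0.2, -1.8, 4.1]
width: 22.3
gripper_force: 61.1
```

>>> {"fn": "move_arm", "kwargs": {"steps": [[0,0,0,0,0,0.012,0.01],[0,0,0,0,0,0.025,0.01],[0,0,0,0,0,0.03,0.01],[0,0,0,0,0,0.028,0.01],[0,0,0,0,0,0.015,0.01]]}}

```text
clock: 4.8
eef_pos: [482.3, -235.8, 266.9]
tool_rot: [-3.141, 0.003, 3.141]
force: [0.5, 0.9, -2.2]
width: 22.0
gripper_force: 60.3
```

>>> {"fn": "move_arm", "kwargs": {"steps": [[0,0,0,0,0.01,0,0.01],[0,0,-1,0,0.02,0,0.01],[0,0,-1,0,0.025,0,0.01],[0,0,-1,0,0.025,0,0.01],[0,0,-1,0,0.025,0,0.01]]}}

```text
clock: 5.3
eef_pos: [480.4, -128.2, 263.0]
tool_rot: [3.141, -0.003, 3.071]
force: [0.3, -0.6, -2.5]
width: 22.0
gripper_force: 60.3
```

>>> {"fn": "move_arm", "kwargs": {"steps": [[0,0,-1,0,0.025,0,0.01],[0,0,-1,-0.001,0.025,0,0.01],[0,0,-1,-0.001,0.025,0,0.01],[0,0,-1,-0.001,0.025,0,0.01],[0,0,-0.5,-0.001,0.025,0,0.01]]}}

```text
clock: 5.8
eef_pos: [476.1, -3.4, 263.1]
tool_rot: [-3.142, -0.003, 2.993]
force: [0.0, 0.1, -1.7]
width: 22.0
gripper_force: 60.3
```

>>> {"fn": "move_arm", "kwargs": {"steps": [[0,0,0,0,0.022,0,0.01],[0,0,0,0,0.018,0,0.01],[0,0,0,0,0.01,0,0.01],[0,0,0,0,0,0,0.01],[0,0,0,0,0,0,0.01]]}}

```text
clock: 6.3
eef_pos: [477.2, 43.9, 263.8]
tool_rot: [-3.141, -0.001, 2.992]
force: [-0.0, -0.3, -1.8]
width: 22.1
gripper_force: 60.3
```

Run:
```python
from h import *
s=telemetry.read_state(); print(s['eef_pos'].round(1),s['tool_rot'].round(3),s['force'],s['torque'],s['width'],s['gripper_force'])
for cam in ('scene','top'):
    im,d=eyes.get_image(cam)
    for n in ('green_loop','basket_green','hook_seat'): find(cam,n,n=2)
    c=eyes.calibration(cam);W=cloud(c,d)
    b=(d>0)&(np.hypot(W[...,0]-477,W[...,1]-46)<70)&(W[...,2]>145)&(W[...,2]<168)
    print('box',b.sum(),rect(W[b]) if b.sum()>5 else '')
    if cam=='scene': cv2.imwrite('pics/scene2.png',im)
```

```text
[477.2  43.9 263.8] [-3.141e+00 -1.000e-03  2.992e+00] [-0.01385356 -0.28994939 -1.7988534 ] [-0.01186997  0.05214856 -0.04561498] 22.12226838793588 60.33718943595886
scene green_loop pinpoint 0.79 [475.4  42.7 244.8] px 286.0 147.0
scene basket_green pinpoint 0.84 [475.2  45.6 110.6] px 283.0 203.0
scene hook_seat pinpoint 0.83 [602.2  24.9 201.5] px 286.0 203.0
scene hook_seat pinpoint 0.6 [286.1 201.6 200.8] px 336.0 127.0
box 869 ((476.0094299316406, 42.82438659667969), (101.77178192138672, 85.76527404785156), 82.27701568603516)
top basket_green pinpoint 0.7 [478.8  44.4 110.1] px 244.0 179.0
top hook_seat pinpoint 0.63 [604.9  27.2 199.4] px 249.0 123.0
box 64 ((469.89483642578125, 2.6541223526000977), (19.138731002807617, 79.01344299316406), 82.70128631591797)
```

View pics/scene2.png

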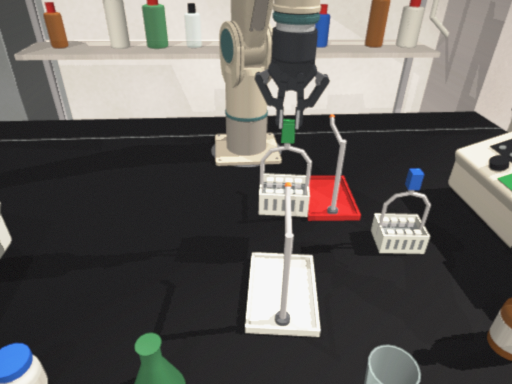

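The scene picture shows the basket upright in the gripper at (284,190), with its window facing the hook tip at (288,185). The loop is at about (477,44,242), in line with the rod to within 2 mm. I'll slide it in along the rod direction.

>>> {"fn": "move_arm", "kwargs": {"steps": [[0,0,0,0.008,-0.001,0,0.01],[0,0,0,0.014,-0.002,0,0.01],[0,0,0,0.018,-0.0025,0,0.01],[0,0,0,0.018,-0.0025,0,0.01],[0,0,0,0.018,-0.0025,0,0.01]]}}

```text
clock: 7.2
eef_pos: [555.1, 33.9, 264.0]
tool_rot: [3.142, 0.0, 2.993]
force: [0.2, -0.4, -2.5]
width: 22.4
gripper_force: 60.3
```

>>> {"fn": "move_arm", "kwargs": {"steps": [[0,0,0,0.018,-0.0025,0,0.01],[0,0,0,0.016,-0.002,0,0.01],[0,0,0,0.011,-0.0015,0,0.01],[0,0,0,0.006,-0.001,0,0.01],[0,0,0,0,0,0,0.01]]}}

```text
clock: 7.7
eef_pos: [605.5, 26.8, 263.7]
tool_rot: [-3.141, 0.0, 2.992]
force: [-0.0, 0.3, -1.2]
width: 22.2
gripper_force: 60.4
```

>>> {"fn": "move_arm", "kwargs": {"steps": [[0,0,0,0,0,-0.008,0.01],[0,0,0,0,0,-0.01,0.01],[0,0,0,0,0,-0.008,0.01],[0,0,0,0,0,-0.006,0.01],[0,0,0,0,0,0,0.01]]}}

```text
clock: 8.2
eef_pos: [603.7, 27.2, 230.8]
tool_rot: [-3.141, -0.002, 2.993]
force: [-0.9, 0.6, -1.5]
width: 22.2
gripper_force: 60.3
```

Run:
```python
from h import *
s=telemetry.read_state(); print(s['eef_pos'].round(1),s['tool_rot'].round(3),s['force'],s['width'])
for cam in ('scene','top'):
    im,d=eyes.get_image(cam)
    for n in ('green_loop','basket_green','hook_seat'): find(cam,n,n=2)
    if cam=='scene': cv2.imwrite('pics/scene3.png',cv2.resize(im[110:350,180:420],None,fx=2.4,fy=2.4,interpolation=cv2.INTER_CUBIC))
```

```text
[603.7  27.2 230.8] [-3.141e+00 -2.000e-03  2.993e+00] [-0.89552639  0.61704683 -1.52275361] 22.158660374994508
scene green_loop pinpoint 0.68 [603.1  26.8 212. ] px 288.0 198.0
scene basket_green pinpoint 0.75 [601.3  24.5  80.2] px 282.0 255.0
scene hook_seat pinpoint 0.82 [287.9 203.6 204.1] px 337.0 126.0
scene hook_seat pinpoint 0.61 [602.   23.6 202.6] px 285.0 202.0
top green_loop pinpoint 0.82 [605.6  26.6 208.4] px 250.0 121.0
top basket_green pinpoint 0.64 [604.8  23.2  79.7] px 252.0 137.0
top hook_seat pinpoint 0.81 [602.2  28.9 199.7] px 249.0 124.0
```

View pics/scene3.png

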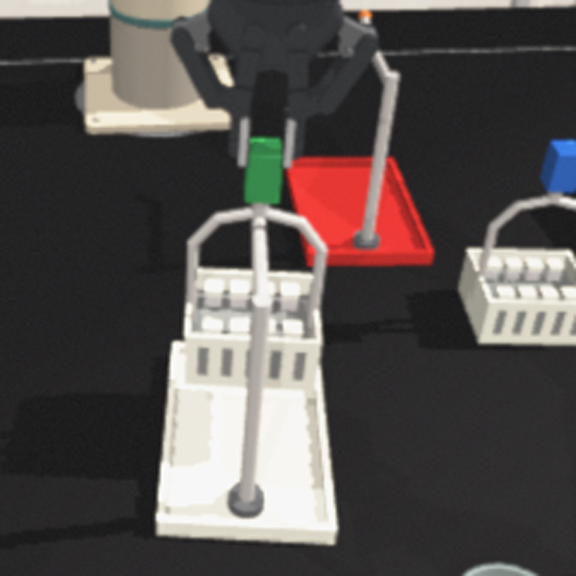

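The crop shows the rod through the window, with the wire peak (258,212) just above it, about 10 mm over the seat. I'll lower gently until it touches.

>>> {"fn": "move_arm", "kwargs": {"steps": [[0,0,0,0,0,-0.003,0.01],[0,0,0,0,0,-0.002,0.01],[0,0,0,0,0,-0.001,0.01],[0,0,0,0,0,-0.001,0.01],[0,0,0,0,0,0,0.01]]}}

```text
clock: 9.1
eef_pos: [604.6, 27.1, 224.9]
tool_rot: [-3.142, -0.0, 2.993]
force: [0.7, -0.2, -1.5]
width: 22.3
gripper_force: 60.4
```

>>> {"fn": "move_arm", "kwargs": {"steps": [[0,0,0,0,0,-0.001,0.01],[0,0,0,0,0,0,0.01]]}}

```text
clock: 9.3
eef_pos: [604.7, 27.1, 224.0]
tool_rot: [-3.142, -0.0, 2.993]
force: [-0.3, 0.3, -1.6]
width: 22.3
gripper_force: 60.4
```

>>> {"fn": "move_arm", "kwargs": {"steps": [[0,0,0,0,0,-0.001,0.01],[0,0,0,0,0,0,0.01]]}}

```text
clock: 9.5
eef_pos: [604.9, 27.1, 223.2]
tool_rot: [3.141, 0.0, 2.993]
force: [0.2, 0.2, -1.6]
width: 22.4
gripper_force: 60.5
```

>>> {"fn": "move_arm", "kwargs": {"steps": [[0,0,0,0,0,-0.001,0.01],[0,0,0,0,0,0,0.01]]}}

```text
clock: 9.7
eef_pos: [605.1, 27.1, 222.9]
tool_rot: [3.141, 0.001, 2.993]
force: [0.2, -0.3, 3.8]
width: 22.3
gripper_force: 61.1
```

>>> {"fn": "move_arm", "kwargs": {"steps": [[0,0,0,0,0,-0.001,0.01],[0,0,0,0,0,0,0.01]]}}

```text
clock: 9.9
eef_pos: [605.3, 27.0, 222.8]
tool_rot: [3.141, 0.002, 2.993]
force: [-2.4, -0.1, 9.3]
width: 22.1
gripper_force: 61.8
```

Contact at the expected height. I'll ease off 1 mm, then release gradually.

>>> {"fn": "move_arm", "kwargs": {"steps": [[0,0,0,0,0,0.001,0.01],[0,0,0,0,0,0,0.022],[0,0,0,0,0,0,0.026],[0,0,0,0,0,0,0.032],[0,0,0,0,0,0,0.04]]}}

```text
clock: 10.4
eef_pos: [604.6, 27.1, 221.7]
tool_rot: [-3.141, -0.001, 2.993]
force: [-0.1, 0.1, 0.3]
width: 39.8
gripper_force: 0.0
```

>>> {"fn": "move_arm", "kwargs": {"steps": [[0,0,0,0,0,0,0.055],[0,0,0,0,0,0,0.07],[0,0,0,0,0,0,0.07],[0,0,0,0,0,0,0.07],[0,0,0,0,0,0,0.07]]}}

```text
clock: 10.9
eef_pos: [604.7, 27.1, 222.1]
tool_rot: [3.142, -0.0, 2.993]
force: [-0.3, 0.2, 0.1]
width: 69.6
gripper_force: 0.0
```

Run:
```python
from h import *
s=telemetry.read_state(); print(s['eef_pos'].round(1),s['force'],s['width'])
im,d=eyes.get_image('scene')
for n in ('green_loop','basket_green'): find('scene',n,n=2)
cv2.imwrite('pics/scene4.png',cv2.resize(im[90:350,180:440],None,fx=2.2,fy=2.2,interpolation=cv2.INTER_CUBIC))
```

```text
[604.7  27.1 222.1] [-0.33524741  0.17132409  0.13718436] 69.63985286898416
scene green_loop pinpoint 0.6 [606.9  27.7 202.1] px 288.0 204.0
scene basket_green pinpoint 0.95 [604.1  26.8  70.6] px 283.0 259.0
```

View pics/scene4.png

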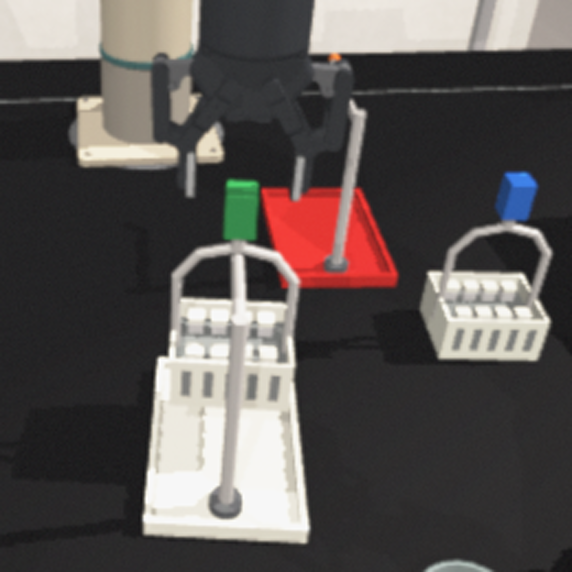

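The fingers stand clear on both sides of the grip (240,210), and the basket hangs upright on the rod. I'll retreat straight up and let it settle.

>>> {"fn": "move_arm", "kwargs": {"steps": [[0,0,0,0,0,0.015,0.07],[0,0,0,0,0,0.025,0.07],[0,0,0,0,0,0.035,0.07],[0,0,0,0,0,0.04,0.07],[0,0,0,0,0,0.03,0.07]]}}

```text
clock: 11.55
eef_pos: [605.1, 26.9, 369.7]
tool_rot: [3.141, 0.002, 2.993]
force: [0.6, 0.2, -0.5]
width: 70.6
gripper_force: 0.0
```

>>> {"fn": "move_arm", "kwargs": {"steps": [[0,0,0,0,0,0,0.07],[0,0,0,0,0,0,0.07],[0,0,0,0,0,0,0.07],[0,0,0,0,0,0,0.07],[0,0,0,0,0,0,0.07]]}}

```text
clock: 12.05
eef_pos: [604.3, 27.1, 366.0]
tool_rot: [-3.141, -0.002, 2.993]
force: [-0.5, -0.3, -0.1]
width: 69.9
gripper_force: 0.0
```

>>> {"fn": "move_arm", "kwargs": {"steps": [[0,0,0,0,0,0,0.07],[0,0,0,0,0,0,0.07],[0,0,0,0,0,0,0.07],[0,0,0,0,0,0,0.07],[0,0,0,0,0,0,0.07]]}}

```text
clock: 12.55
eef_pos: [604.7, 27.0, 367.1]
tool_rot: [3.142, 0.0, 2.993]
force: [-0.5, -0.6, -0.6]
width: 70.1
gripper_force: 0.0
```

Run:
```python
from h import *
s=telemetry.read_state(); print(s['clock'],s['eef_pos'].round(1),s['force'],s['width'])
def grip(im,d):
    W=cloud(eyes.calibration('scene'),d); hsv=cv2.cvtColor(im,cv2.COLOR_BGR2HSV)
    g=(d>0)&(hsv[...,1]>100)&(abs(hsv[...,0].astype(int)-60)<15)&(np.hypot(W[...,0]-605,W[...,1]-27)<80)&(W[...,2]>150)
    return W[g].mean(0).round(1)
for i in range(12):
    im,d=eyes.get_image('scene')
    if i%2==0: print(grip(im,d))
for n in ('green_loop','basket_green','basket_blue'): find('scene',n,n=1)
cv2.imwrite('pics/scene5.png',im)
```

```text
12.55 [604.7  27.  367.1] [-0.48844827 -0.57087845 -0.56005011] 70.10077825875975
[612.7  24.8 244.5]
[612.7  24.8 244.5]
[612.7  24.8 244.4]
[612.7  24.7 244.5]
[612.6  24.8 244.5]
[612.7  24.7 244.6]
scene green_loop pinpoint 0.68 [605.2  26.6 204.5] px 287.0 202.0
scene basket_green pinpoint 0.68 [603.9  25.9  71.5] px 283.0 259.0
scene basket_blue pinpoint 0.83 [4.986e+02 3.142e+02 4.000e-01] px 397.0 243.0
```

View pics/scene5.png

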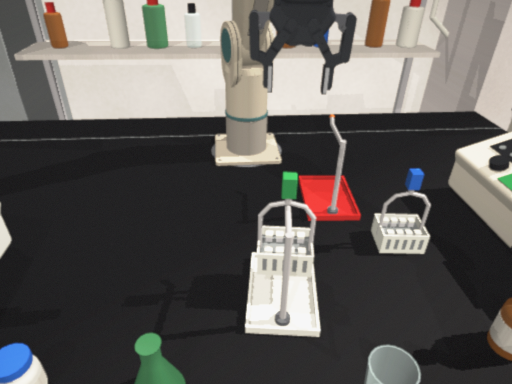

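The green basket hangs upright and still at (286,240) over the white tray, with the loop about (605,27,202) on the seat. The gripper is clear above it and the blue basket hasn't moved. Handing in.

```bash
python3 -c "
from h import *
print(ctrl.finish_job())"
```

```text
the job is handed in; nothing more can be done
None
```

The green basket hangs upright and still by its handle on the white stand's hook, the blue basket is where it stood, the gripper is clear, and the job was handed in at about 13 s; no verdict was returned.

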